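Stir the chocolate dates in the grey ramekin

ROBOT

A 7-joint arm with a two-finger parallel gripper is mounted at the origin on the work surface. World frame = base frame: x ahead of the robot, y to its left, z up, the work surface at z = 0. Lengths are in m, angles in rad, forces in N, time in s.
With the tool pointing down it reaches from about 0.4 to 0.85 m from the base axis. Payload 4.4 kg.
Tool frame: the origin (TCP) lies at the very end of the fingers, on their centre line; the grasp point (between the pads) lies manip.grasp_offset behind it (manip.grasp_offset is the distance from the TCP to the grasp point, in m); z points along the fingers, y is the direction in which the jaws open and shut (so a half turn about z gives the same grasp; the last joint's range is limited). The gripper opens to 94 mm and grips with 3 to 60 N. Pads are 16 mm wide; open, the fingers measure 119 mm over their backs; the gripper's body (75 mm by 177 mm) begins 78 mm behind the grasp point.
Start: joints at [1.263, 0.628, 0.038, 1.517, -0.027, 0.996, -0.02], TCP at [0.156, -0.631, 0.205] pointing down, gripper open.
Joint ranges: [-3.06, 3.06], [-0.37, 2.12], [-1.25, 1.32], [0.18, 2.47], [-1.1, 4.24], [0.23, 1.98], [-2.94, 2.94]. Speed limits (rad/s): [2.57, 2.57, 3.14, 3.14, 3.14, 3.14, 3.14].

INTERFACE

Orientations are given as a rotation vector (axis times angle).
In Python, from bench import manip gives the robot as it stands.
- The arm moves only by the tool apply_moves, never from a script. Its argument "moves" is a list of rows, each a list of 7 numbers: the turn, a rotation vector about the tool's x, y, z scaled (see below), then the shift along the tool's x, y, z scaled (see below), then the closure, from -1 (fully open) to 1 (shut), so that 0 is half open. A call has 1 to 8 rows; each row is the pose to reach, as a shift and turn from the pose commanded when the call began, along the tool's axes at that moment; what a row does not reach only later rows make up. The controller multiplies each number of a shift by 40 cm and each number of a turn by pi/2 rad. A row lasts 1/10 s, in which the tool goes at most 50 mm and 8.59 degrees, less where a joint would pass 70% of its speed; a pose out of reach is approached as far as the arm can. A call with a number of a shift or a turn outside -1 to 1 is refused whole. A call with a gripper value outside its range is refused whole. The fingers move at their own pace and stop on an object; the grip force is fixed at half the most. Time passes only in rows, so rows that repeat a pose let the fingers close. It gives the time, the measured TCP pose, the force and the opening at its end, in the units of the state.
- manip.state(): the state, without advancing time (a new reading comes with each control period).
- manip.grab_frame(name): name is "scene" or "side" or "wrist"; returns a dict with "img" (384x512x3 uint8, red, green, blue), "fov_y" (degrees; the focal length in pixels is half the picture's height over the tangent of half this angle, whatever the lens; pixels are square), "cx", "cy" (the principal point, pixels), "cam_to_world" (4x4, takes a point from camera to world coordinates); the wrist camera has in their place "T_tool_cam" (4x4, takes a point from camera to tool coordinates, whose origin is the TCP and whose axes are the flange's). Camera axes: x right, y down, z forward; pixel columns grow to the right and rows downward; lengths in m; the calibration is good to about 2 mm. A picture is of the moment at which its call begins: read the wrist's pose just before it. There is no depth.
- manip.job_done(): hands the job in, once; it reports no verdict.
The state is a dict: "clock": time; "joints": joint angles; "dq": joint speeds; "tau": joint torques, N m; "position": TCP position; "orientation": TCP orientation; "wrist_force": force on the tool from outside, world axes, zero at the start; "torque": the same for the moment, N m; "opening": finger opening in m.
Only numpy, scipy, OpenCV 4.12 (cv2) and the standard library are available. Lean on these libraries where they do the work, as an engineer would, in place of code of your own. Each camera call takes 0.05 s, during which the arm holds its last target. There are 200 camera calls.

TASK

The chilled chocolate date balls in the grey ramekin are about to stick together: take the bamboo stick out of its cup, reach down among the balls close to the ramekin's floor and stir round at least two full turns in wide circles, about half-way between the middle and the wall, so that the balls are shifted. Then put the stick back into its bamboo cup, foot down, and let go. Keep all the balls in the ramekin, and do not disturb the green cups or the jar.

Things in the scene. Friction and masses are not known exactly. Their poses are not given: they have to be found in the camera images.
- stick: Bamboo stirring stick, a straight round rod 16 mm in diameter and 200 mm long with a dark wooden band near its top, about 30 g. It starts standing loosely upright in the bamboo cup. Origin: centre of its flat foot; z runs up along the stick.
- stick_center (a point): The middle of the stick, half-way up: 100 mm above its foot, 100 mm below its top.
- holder: Small bamboo tray, 130 x 150 mm with a 16 mm high edge, that carries at its middle a round upright bamboo cup for the stick: cup inner radius 22 mm, its floor 14 mm and its rim 84 mm above the origin. It is fixed to the counter. Origin: on the counter under the middle of the cup, z up.
- ramekin: Matte grey ceramic ramekin, the only open vessel on the steel turntable (radius 172 mm, top 30 mm above the counter, braked): outer radius 55 mm, inner 50 mm; inner floor 6 mm, rim 48 mm above its origin. A suction foot holds it. Origin: centre of its underside, z up. The five balls start in a ring along its wall, the middle clear for 18 mm around; pushed, they roll freely.
- ball0_center (a point): Centre of a dark brown chocolate-coated date ball, 26 mm in diameter, 12 g, loose in the grey ramekin.
- ball1_center (a point): Centre of a cream white chocolate-coated date ball, 26 mm in diameter, 12 g, loose in the grey ramekin.
- ball2_center (a point): Centre of a dark brown chocolate-coated date ball, 26 mm in diameter, 12 g, loose in the grey ramekin.
- ball3_center (a point): Centre of a cream white chocolate-coated date ball, 26 mm in diameter, 12 g, loose in the grey ramekin.
- ball4_center (a point): Centre of a caramel brown chocolate-coated date ball, 26 mm in diameter, 12 g, loose in the grey ramekin.
- cup0_center (a point): Closed green plastic snack cup with a darker lid, 68 mm wide at the lid, 62 mm high, loose on the turntable; a bystander. The point is its centre, half-way up, 31 mm above the turntable.
- cup1_center (a point): Closed green plastic snack cup with a darker lid, 68 mm wide at the lid, 62 mm high, loose on the turntable; a bystander. The point is its centre, half-way up, 31 mm above the turntable.
- cup2_center (a point): Closed green plastic snack cup with a darker lid, 68 mm wide at the lid, 62 mm high, loose on the turntable; a bystander. The point is its centre, half-way up, 31 mm above the turntable.
- jar_center (a point): Clear acrylic jar with a pale lid and a small steel knob, 80 mm wide, 108 mm high, nuts inside, loose on the turntable; a bystander. The point is its centre, half-way up, 54 mm above the turntable.
Things that resemble listed ones, but are neither listed nor needed, are in the scene too. Of the things that look like the stick, the larger one is meant.

How it is judged:
By the outcome, as a careful person would: the job done as asked, in the order asked, and still so for the second after the job is handed in, with the robot touching nothing.
It also fails if it takes over 72 s, if anything falls off the work surface, if the arm or the gripper's body presses on something with over 40 N, if the wrist force passes 120 N, or if a joint passes its speed limit or range.

## Working session

There is one attempt and no reset: what is moved stays moved. The work goes in short steps, Python scripts to look and compute and a tool call to move; the robot and the scene stay as the last step left them, time stands still between calls to the robot, and variables do not carry over. Pictures are saved under pics/ and viewed, about 8 in all and at most 12, crops included, and the job is handed in when it is done.

Besides the shell and the picture viewer there is one more tool, called after "Request:" by a JSON object that holds its "op" and its "data". apply_moves: Moves the arm, as the interface text tells. Shifts and turns lie within -1 to 1; 1 stands for 40 cm of shift or pi/2 rad of turn. Its arguments: {"type":"object","properties":{"moves":{"type":"array"}},"required":["moves"]}

```bash
ls; mkdir -p pics
cat > h.py <<'E'
import numpy as np, cv2
from bench import manip
from scipy.spatial.transform import Rotation as R
def grab(n,name):
    s=manip.state(); f=manip.grab_frame(n); cv2.imwrite(f'pics/{name}.png',f['img'][:,:,::-1])
    if 'T_tool_cam' in f:
        T=np.eye(4);T[:3,:3]=R.from_rotvec(s['orientation']).as_matrix();T[:3,3]=s['position']
        f['cam_to_world']=T@f['T_tool_cam']
    np.savez(f'pics/{name}.npz',img=f['img'],T=f['cam_to_world'],f=192/np.tan(np.radians(f['fov_y']/2)),c=[f['cx'],f['cy']])
def ray(name,u,v):
    d=np.load(f'pics/{name}.npz'); T=d['T']
    r=T[:3,:3]@np.array([(u-d['c'][0])/d['f'],(v-d['c'][1])/d['f'],1]); return T[:3,3],r
def onz(name,u,v,z):
    o,r=ray(name,u,v); return o+r*(z-o[2])/r[2]
def proj(name,p):
    d=np.load(f'pics/{name}.npz'); q=np.linalg.inv(d['T'])@np.r_[p,1]; return q[:2]/q[2]*d['f']+d['c']
def tri(*a):
    A=np.zeros((3,3));b=np.zeros(3)
    for x in a:
        o,r=ray(*x);r=r/np.linalg.norm(r);P=np.eye(3)-np.outer(r,r);A+=P;b+=P@o
    return np.linalg.solve(A,b)
E
python3 - <<'E'
from h import *
for n in('scene','side','wrist'):grab(n,n+'0')
print(manip.state(),manip.grasp_offset)
a=[cv2.imread(f'pics/{n}0.png') for n in('scene','side')]
cv2.imwrite('pics/sc.png',cv2.resize(a[0],(800,600)));cv2.imwrite('pics/si.png',cv2.resize(a[1],(800,600)))
for n in('scene0','side0'):print(np.load(f'pics/{n}.npz')['T'].round(3))
E
```

```text
pics
{'clock': 0.15, 'joints': array([ 1.26320331,  0.62912015,  0.03846167,  1.51809778, -0.0270084 ,
        0.99629946, -0.01996806]), 'dq': array([ 0.0008514 , -0.00083622,  0.00056941, -0.00203066, -0.00156724,
       -0.00096276, -0.00085614]), 'tau': array([ 1.86979458e-03, -5.50089061e+01,  1.14481486e+00, -1.86815679e+01,
       -5.22283895e-02,  2.10013211e-02,  8.97594805e-05]), 'position': array([ 0.1555494 , -0.63061158,  0.20478733]), 'orientation': array([-3.11727301e+00, -3.78742088e-01,  2.74842596e-04]), 'wrist_force': array([-0.57908559,  0.72152851, -0.79491849]), 'torque': array([-0.02709158, -0.00852817,  0.05064847]), 'opening': 0.09347971586917514} 0.0188
[[-0.815  0.383 -0.434  0.808]
 [ 0.579  0.555 -0.597  0.392]
 [ 0.012 -0.738 -0.675  0.541]
 [ 0.     0.     0.     1.   ]]
[[ 0.988 -0.091  0.122  0.427]
 [-0.152 -0.606  0.781 -0.641]
 [ 0.003 -0.79  -0.613  0.598]
 [ 0.     0.     0.     1.   ]]
```

View pics/sc.png

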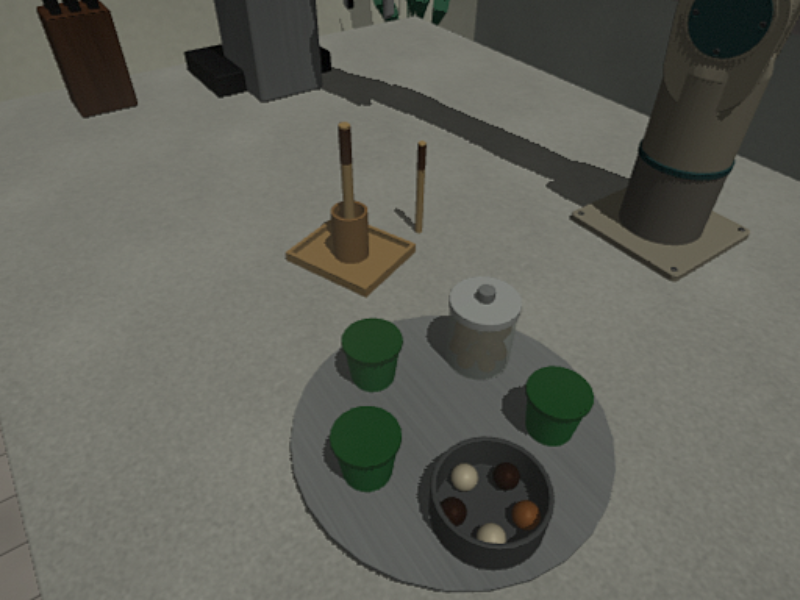

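View pics/si.png

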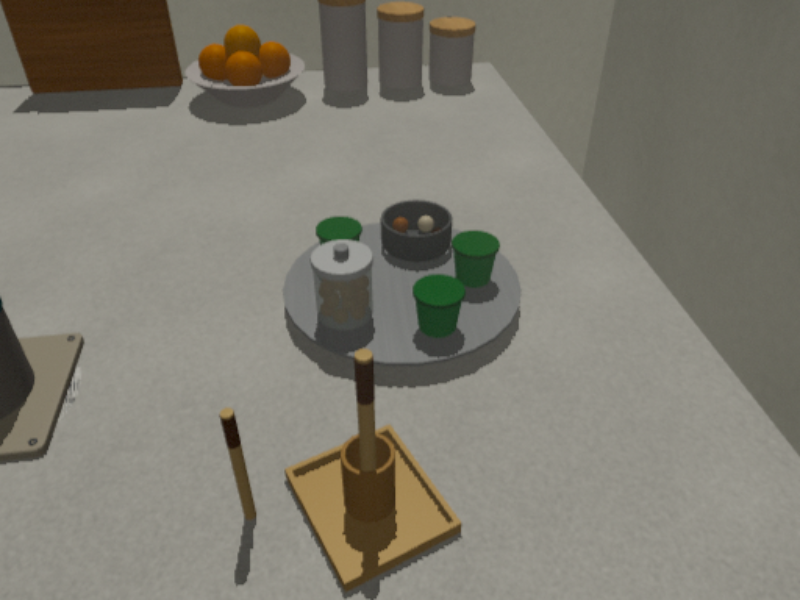

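Stick candidates are the rod in the bamboo cup (scene 345,125 / side 364,357) and a smaller free-standing rod (scene 421,145 / side 228,413). I choose the larger one, in the cup. Round open vessel: only the grey ramekin (scene 491,500 / side 416,230). I'll check both in a close crop.

Run:
```python
from h import *
a=cv2.imread('pics/scene0.png');b=cv2.imread('pics/side0.png')
# crops 
def c(im,x,y,w,h,s):return cv2.resize(im[y:y+h,x:x+w],(w*s,h*s),interpolation=cv2.INTER_CUBIC)
A=c(a,180,70,100,120,4);B=c(b,180,215,100,120,4)[:480]
o=np.hstack([A,B]);cv2.imwrite('pics/crop1.png',o)
k=1/1.5625
# ramekin rim: ellipse estimates, plane z=0.078
for n,im in(('scene0',a),('side0',b)):
    g=cv2.cvtColor(im,cv2.COLOR_BGR2HSV)
    # dark low-sat pixels -> ramekin
    m=((g[...,2]<95)&(g[...,1]<60)).astype(np.uint8)
    nn,l,st,ce=cv2.connectedComponentsWithStats(m)
    for i in range(1,nn):
        if st[i,4]>300:print(n,st[i],ce[i].round(1))
# stick top centres & rim guess
top=tri(('scene0',345*k,125*k),('side0',364*k,355*k));print('sticktop',top)
print('ram',tri(('scene0',492*k,492*k),('side0',416*k,222*k)),onz('scene0',492*k,492*k,.078),onz('side0',416*k,222*k,.078))
print('cuprim',tri(('scene0',350*k,213*k),('side0',368*k,455*k)))
t=np.load('pics/wrist0.npz')['T'];print(t.round(3))
```

```text
scene0 [  117     0   395   157 25665] [361.4  58.6]
scene0 [364 136 115  44 461] [413.6 160.3]
scene0 [  185   192   208   188 19236] [292.9 297.3]
side0 [ 204    1   32   68 1825] [220.   34.7]
side0 [ 242   11   30   54 1403] [256.1  37.9]
side0 [ 275   21   29   40 1007] [288.3  41.1]
side0 [ 121   51   75   29 1451] [157.9  66.5]
side0 [   9   55  107   18 1216] [63.5 63.6]
side0 [ 244  128   47   46 1626] [266.5 151.1]
side0 [ 182  168   58   77 2291] [215.9 206.2]
side0 [   0  194   22   91 1057] [  7.5 239.5]
side0 [ 239  197   94   59 1800] [283.2 229.4]
side0 [182 308 113  76 490] [237.8 359.5]
side0 [150 331  14  43 324] [156.2 353.1]
sticktop [ 0.45811857 -0.21808204  0.21103299]
ram [0.58222065 0.22588642 0.0684739 ] [0.58602246 0.22941402 0.078     ] [0.58001121 0.20969111 0.078     ]
cuprim [ 0.45781354 -0.21790286  0.07697026]
[[ 0.238 -0.931 -0.276  0.236]
 [-0.971 -0.229 -0.066 -0.613]
 [-0.001  0.284 -0.959  0.385]
 [ 0.     0.     0.     1.   ]]
```

View pics/crop1.png

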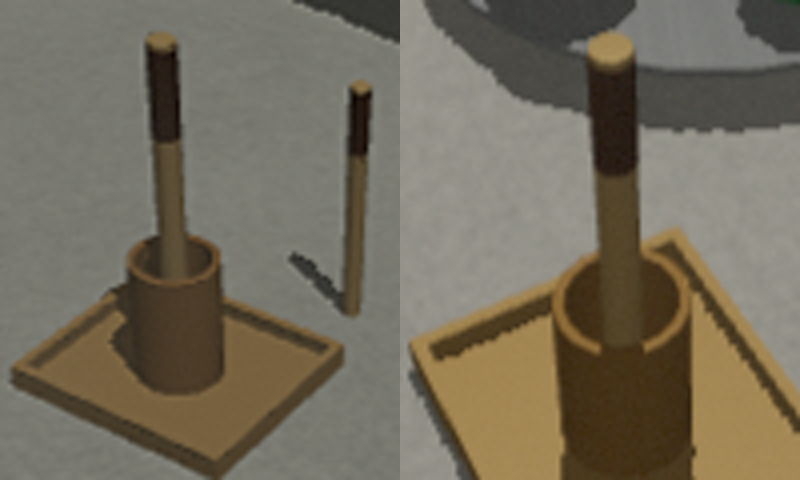

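The crop confirms the large stick in the cup: top at scene (161,40) and side (611,48), cup rim at (175,262) and (622,300). The thinner rod stands free beside it. Next I'll measure the stick's lean and locate the ramekin rim.

Run:
```python
from h import *
S=lambda x,y:('scene0',180+x/4-.375,70+y/4-.375)
D=lambda x,y:('side0',180+(x-400)/4-.375,215+y/4-.375)
print('top',tri(S(161,40),D(611,48)))
bb=tri(S(165,140),D(615,172));print('bandbottom',bb)
print('low',tri(S(174,270),D(622,330)))
print('rim',tri(S(175,262),D(622,299)),onz(*S(175,262),.084),onz(*D(622,299),.084))
print('smallstick',onz(*S(352,314),0),tri(S(359,88),('side0',228/1.5625,413/1.5625)))
print('traycorners',[onz(*S(*p),.016)[:2].round(4) for p in((12,372),(217,465),(343,348))])
k=1/1.5625
for n,u,v,z in(('cup0',372,335,.09),('cup1',366,430,.09),('cup2',558,388,.09),('jar',485,303,.13)):print(n,onz('scene0',u*k,v*k,z).round(3))
a=cv2.imread('pics/scene0.png');b=cv2.imread('pics/side0.png')
def c(im,x,y,w,h,s):return cv2.resize(im[y:y+h,x:x+w],(w*s,h*s),interpolation=cv2.INTER_CUBIC)
o=np.hstack([c(a,265,270,100,100,4),cv2.convertScaleAbs(c(b,235,120,66,66,6)[:400],alpha=1)[:, :396]])
cv2.imwrite('pics/crop2.png',cv2.convertScaleAbs(o,alpha=1.5))
```

```text
top [ 0.4584333  -0.21883675  0.21211056]
bandbottom [ 0.45773666 -0.2216286   0.15497703]
low [ 0.4564148  -0.22429006  0.07083547]
rim [ 0.45823168 -0.21784436  0.08070214] [ 0.46054657 -0.21346455  0.084     ] [ 0.45819113 -0.2206341   0.084     ]
smallstick [ 0.3352675  -0.21117954  0.        ] [ 0.33477929 -0.21406101  0.15309718]
traycorners [array([ 0.5477, -0.2587]), array([ 0.4941, -0.1217]), array([ 0.3746, -0.1684])]
cup0 [0.573 0.017 0.09 ]
cup1 [0.646 0.118 0.09 ]
cup2 [0.46  0.186 0.09 ]
jar [0.469 0.079 0.13 ]Traceback (most recent call last):
  File "<stdin>", line 14, in <module>
    return _nx.concatenate(arrs, 1, dtype=dtype, casting=casting)
           ~~~~~~~~~~~~~~~^^^^^^^^^^^^^^^^^^^^^^^^^^^^^^^^^^^^^^^
ValueError: all the input array dimensions except for the concatenation axis must match exactly, but along dimension 0, the array at index 0 has size 400 and the array at index 1 has size 396
```

Run:
```python
from h import *
a=cv2.imread('pics/scene0.png');b=cv2.imread('pics/side0.png')
def c(im,x,y,w,h,s):return cv2.resize(im[y:y+h,x:x+w],(w*s,h*s),interpolation=cv2.INTER_CUBIC)
o=np.hstack([c(a,265,270,100,100,4),c(b,235,120,50,50,8)])
cv2.imwrite('pics/crop2.png',cv2.convertScaleAbs(o,alpha=1.5))
```

```text
(no output)
```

View pics/crop2.png

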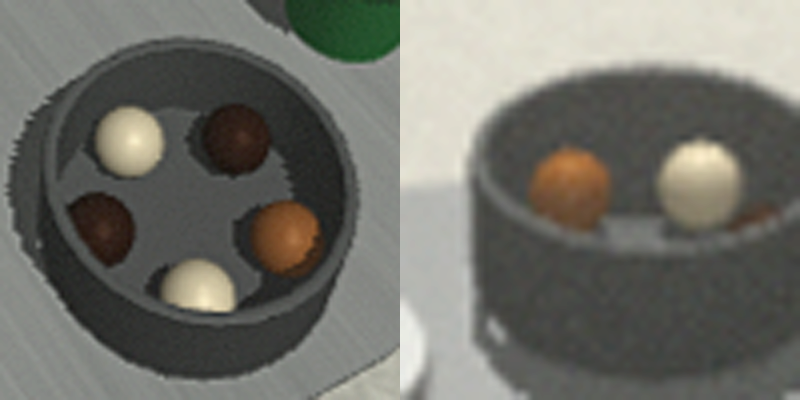

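Run:
```python
from h import *
from scipy.optimize import least_squares as L
def fit(P,r):
    f=L(lambda c:np.hypot(*(P-c).T)-r,P.mean(0));return f.x.round(4),(f.fun*1e3).round(1)
sc=[(42,178),(185,37),(357,190),(200,326),(92,80),(305,88),(90,277),(325,270)]
si=[(469,165),(640,64),(505,105),(560,75),(720,75),(640,257),(520,222)]
S=lambda x,y:('scene0',265+x/4-.375,270+y/4-.375)
D=lambda x,y:('side0',235+(x-400)/8-.44,120+y/8-.44)
print(fit(np.array([onz(*S(*p),.078)[:2] for p in sc]),.055))
print(fit(np.array([onz(*D(*p),.078)[:2] for p in si]),.055))
for p in((130,142),(237,140),(100,229),(286,238),(200,294)):print(onz(*S(*p),.049)[:2].round(4))
P=np.array([onz(*S(*p),.049)[:2] for p in((130,142),(237,140),(100,229),(286,238),(200,294))]);print('ring',fit(P,.037))
print(tri(S(286,238),D(571,189)),tri(S(130,142),D(571,189)),tri(S(130,142),D(700,185)),tri(S(200,294),D(700,185)))
s=manip.state();Rt=R.from_rotvec(s['orientation']).as_matrix();print(Rt.round(4))
```

```text
(array([0.5845, 0.2264]), array([-0.6,  0.4, -0.9, -0.8, -4.7, -0.5,  0.1, -3.7]))
(array([0.5821, 0.2233]), array([ 0.1,  1.1, -0.9,  1.4, -1.2,  1.3, -0.9]))
[0.5831 0.1921]
[0.5497 0.2144]
[0.6143 0.2125]
[0.5622 0.253 ]
[0.6011 0.2507]
ring (array([0.5816, 0.2249]), array([-4.2, -3.5, -2. , -2.8, -4.6]))
[0.56234427 0.25346543 0.05010352] [0.57306369 0.2047876  0.07089172] [0.59459006 0.20414084 0.07769868] [0.60184637 0.25090486 0.04989422]
[[ 9.709e-01  2.395e-01 -3.000e-04]
 [ 2.395e-01 -9.709e-01  1.400e-03]
 [-0.000e+00 -1.400e-03 -1.000e+00]]
```

The ramekin is at about (0.583, 0.225): both views and the ball ring agree to about 3 mm. At grasp height the stick is at (0.458, -0.221), leaning about 2°. First I'll move above the stick.

Request:
{"op": "apply_moves", "data": {"moves": [[0,0,0,0,0,-0.15,-1],[0,0,0,0.978,-0.813,-0.15,-1],[0,0,0,0.978,-0.813,-0.15,-1],[0,0,0,0.978,-0.813,-0.15,-1],[0,0,0,0.978,-0.813,-0.15,-1],[0,0,0,0.978,-0.813,-0.15,-1],[0,0,0,0.978,-0.813,-0.15,-1],[0,0,0,0.978,-0.813,-0.15,-1]]}}

```text
clock: 0.95
position: [0.3642, -0.3476, 0.2624]
orientation: [3.119, 0.379, 0.0]
wrist_force: [1.1, -0.7, -0.2]
opening: 0.0942
```

```bash
cat > d.py <<'E'
import sys
from h import *
s=manip.state();Rt=R.from_rotvec(s['orientation']).as_matrix()
print('clock',round(s['clock'],2),'pos',s['position'].round(4),'q',s['joints'].round(2),'F',s['wrist_force'].round(1),'open',round(s['opening'],4))
print('zaxis',Rt[:,2].round(4),'x',Rt[:,0].round(4))
if len(sys.argv)>3: print('scaled',(Rt.T@(np.array(sys.argv[1:4],float)-s['position'])/.4).round(4))
E
python3 d.py 0.4577 -0.2213 0.262
```

```text
clock 0.95 pos [ 0.3642 -0.3476  0.2624] q [ 0.72  0.35 -0.01  1.84  0.    0.95 -0.63] F [ 1.1 -0.7 -0.2] open 0.0942
zaxis [ 1.e-04 -0.e+00 -1.e+00] x [9.710e-01 2.392e-01 1.000e-04]
scaled [ 0.3026 -0.2507  0.001 ]
```

Request:
{"op": "apply_moves", "data": {"moves": [[0,0,0,0.303,-0.251,0,-1],[0,0,0,0.303,-0.251,0,-1],[0,0,0,0.303,-0.251,0,-1],[0,0,0,0.303,-0.251,0,-1],[0,0,0,0.303,-0.251,0,-1],[0,0,0,0.303,-0.251,0,-1]]}}

```text
clock: 1.55
position: [0.456, -0.2243, 0.2621]
orientation: [3.118, 0.376, -0.002]
wrist_force: [-1.3, 0.4, -1.2]
opening: 0.0939
```

```bash
python3 d.py 0.4577 -0.2213 0.136
python3 - <<'E'
from h import *
grab('wrist','w1');grab('side','s1')
o=np.hstack([cv2.imread('pics/w1.png'),cv2.imread('pics/s1.png')[130:]if 0 else cv2.imread('pics/s1.png')[:, 100:388]])
cv2.imwrite('pics/v1.png',o)
print(proj('w1',[.4584,-.2188,.212]),proj('w1',[.459,-.218,.084]))
E
```

```text
clock 1.55 pos [ 0.456  -0.2243  0.2621] q [ 0.44  0.36 -0.05  1.83  0.03  0.95 -0.96] F [-1.3  0.4 -1.2] open 0.0939
zaxis [-1.2e-03 -7.0e-04 -1.0e+00] x [ 0.9713  0.2379 -0.0013]
scaled [ 0.0064 -0.0064  0.3154]
[248.02208137 205.23290259] [249.88811801 173.40337363]
```

View pics/v1.png

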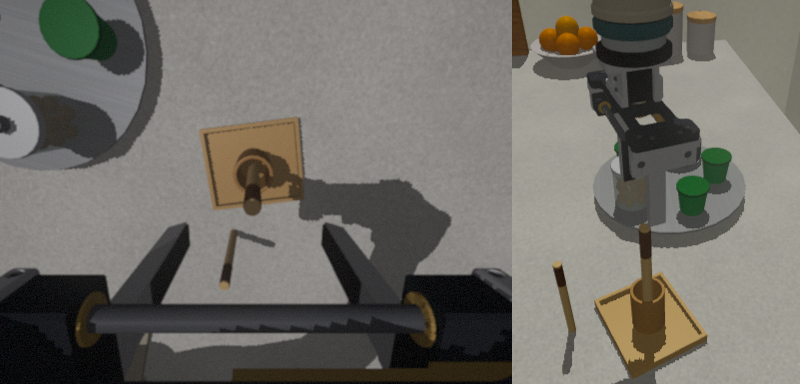

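The wrist view shows the stick top at (253,204), where I predicted (248,205). It sits between the open fingers, and the small stick at (228,260) is well clear. I'll descend and grip.

Request:
{"op": "apply_moves", "data": {"moves": [[0,0,0,0.006,-0.006,0,-1],[0,0,0,0.006,-0.006,0.1,-1],[0,0,0,0.006,-0.006,0.2,-1],[0,0,0,0.006,-0.006,0.315,-1],[0,0,0,0.006,-0.006,0.315,-1],[0,0,0,0.006,-0.006,0.315,-1]]}}

```text
clock: 2.25
position: [0.4585, -0.2206, 0.1367]
orientation: [-3.118, -0.377, 0.002]
wrist_force: [1.0, -0.5, -0.2]
opening: 0.0942
```

```bash
python3 d.py 0.4577 -0.2213 0.136
```

```text
clock 2.25 pos [ 0.4585 -0.2206  0.1367] q [ 0.43  0.53 -0.05  1.98  0.04  0.64 -0.98] F [ 1.  -0.5 -0.2] open 0.0942
zaxis [-1.e-03  4.e-04 -1.e+00] x [ 9.712e-01  2.384e-01 -9.000e-04]
scaled [-0.0024  0.0013  0.0017]
```

Request:
{"op": "apply_moves", "data": {"moves": [[0,0,0,0,0,0,0],[0,0,0,0,0,0,0.5],[0,0,0,0,0,0,1],[0,0,0,0,0,0,1],[0,0,0,0,0,0,1],[0,0,0,0,0,0,1],[0,0,0,0,0,0,1],[0,0,0,0,0,0,1]]}}

```text
clock: 3.05
position: [0.4587, -0.2201, 0.1363]
orientation: [-3.119, -0.379, 0.0]
wrist_force: [0.0, 0.1, -0.1]
opening: 0.0336
```

```bash
python3 d.py
```

```text
clock 3.05 pos [ 0.4587 -0.2201  0.1363] q [ 0.43  0.53 -0.05  1.98  0.04  0.64 -0.98] F [ 0.   0.1 -0.1] open 0.0336
zaxis [-1.e-04  0.e+00 -1.e+00] x [ 9.709e-01  2.394e-01 -1.000e-04]
```

Still closing.

Request:
{"op": "apply_moves", "data": {"moves": [[0,0,0,0,0,0,1],[0,0,0,0,0,0,1],[0,0,0,0,0,0,1],[0,0,0,0,0,0,1],[0,0,0,0,0,0,1],[0,0,0,0,0,0,1]]}}

```text
clock: 3.65
position: [0.4588, -0.2201, 0.1364]
orientation: [-3.119, -0.379, -0.0]
wrist_force: [-0.4, 0.5, 0.5]
opening: 0.0158
```

Request:
{"op": "apply_moves", "data": {"moves": [[0,0,0,0,0,-0.05,1],[0,0,0,0,0,-0.12,1],[0,0,0,0,0,-0.2,1],[0,0,0,0,0,-0.3,1],[0,0,0,0,0,-0.4,1],[0,0,0,0,0,-0.45,1],[0,0,0,0,0,-0.45,1],[0,0,0,0,0,-0.45,1]]}}

```text
clock: 4.45
position: [0.4583, -0.2199, 0.3158]
orientation: [-3.118, -0.379, 0.001]
wrist_force: [0.2, 1.1, -0.3]
opening: 0.0156
```

```bash
python3 d.py 0.583 0.225 0.316
python3 - <<'E'
from h import *
grab('scene','c2');grab('side','s2')
def c(im,x,y,w,h,s):return cv2.resize(im[y:y+h,x:x+w],(w*s,h*s),interpolation=cv2.INTER_CUBIC)
p=manip.state()['position']
cc=[]
for n in('c2','s2'):
    u=np.int32(proj(n,p-[0,0,.05]));x,y=max(u[0]-50,0),max(u[1]-60,0);print(n,x,y,u)
    cc.append(c(cv2.imread(f'pics/{n}.png'),x,y,100,130,4))
cv2.imwrite('pics/v2.png',np.hstack(cc))
E
```

```text
clock 4.45 pos [ 0.4583 -0.2199  0.3158] q [ 0.44  0.31 -0.06  1.74  0.02  1.09 -0.96] F [ 0.2  1.1 -0.3] open 0.0156
zaxis [-5.e-04  2.e-04 -1.e+00] x [ 9.709e-01  2.395e-01 -5.000e-04]
scaled [ 5.6900e-01 -1.0053e+00 -4.0000e-04]
c2 168 0 [218  53]
s2 180 136 [230 196]
```

View pics/v2.png

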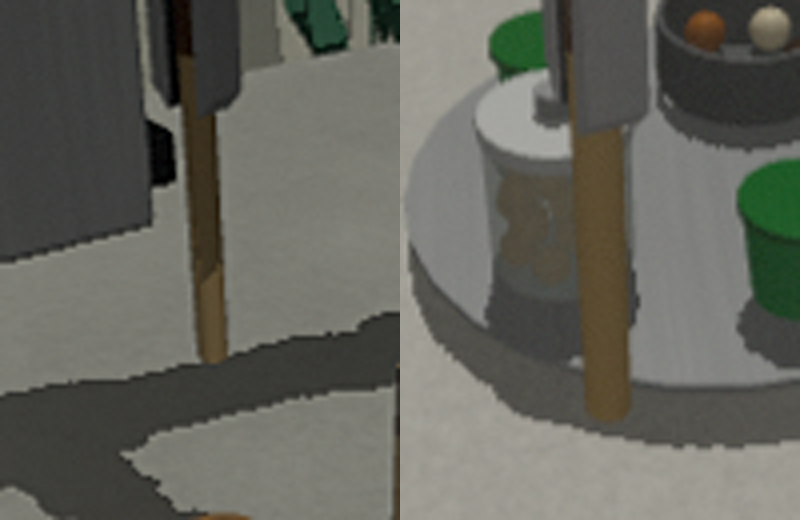

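Stick held, opening 15.6 mm. The foot shows at crop (213,357) in the scene view and (607,410) in the side view. I'll triangulate its offset from the tool.

Run:
```python
from h import *
S=lambda x,y:('c2',168+x/4-.375,y/4-.375)
D=lambda x,y:('s2',180+(x-400)/4-.375,136+y/4-.375)
p=manip.state()['position']
f=tri(S(213,357),D(607,410));m=tri(S(201,125),D(597,140));print(f,f-p);print(m,m-p)
print(proj('c2',f),S(213,357))
# expected along tool axis at tcp-0.122
e=p-[0,0,.122]
print('expected foot px',proj('c2',e),proj('s2',e),D(607,410))
```

```text
[ 0.45657298 -0.21953607  0.19146391] [-1.17972252e-03  1.22040338e-04 -1.23279327e-01]
[ 0.45663877 -0.22025721  0.30553471] [-0.00111393 -0.0005991  -0.00920853]
[220.98664809  88.83044612] ('c2', 220.875, 88.875)
expected foot px [220.43006668  88.37462356] [232.37428971 237.48735171] ('s2', 231.375, 238.125)
```

The stick is aligned with the tool (foot 123 mm below the TCP, 1 mm off). I'll carry it to above the ramekin.

Request:
{"op": "apply_moves", "data": {"moves": [[0,0,0,0.05,-0.09,0,1],[0,0,0,0.1,-0.18,0,1],[0,0,0,0.155,-0.27,0,1],[0,0,0,0.21,-0.37,0,1],[0,0,0,0.265,-0.47,0,1],[0,0,0,0.32,-0.565,0,1],[0,0,0,0.375,-0.66,0,1],[0,0,0,0.425,-0.75,0,1]]}}

```text
clock: 5.35
position: [0.5515, 0.1138, 0.3145]
orientation: [3.118, 0.38, -0.005]
wrist_force: [0.5, 0.1, -0.8]
opening: 0.0157
```

```bash
python3 d.py 0.584 0.225 0.316
```

```text
clock 5.35 pos [0.5515 0.1138 0.3145] q [-0.13  0.4  -0.18  1.6   0.08  1.14 -1.66] F [ 0.5  0.1 -0.8] open 0.0157
zaxis [-3.e-03 -5.e-04 -1.e+00] x [ 0.9708  0.2401 -0.0031]
scaled [ 0.1456 -0.2504 -0.0041]
```

Request:
{"op": "apply_moves", "data": {"moves": [[0,0,0,0.045,-0.08,0,1],[0,0,0,0.09,-0.16,0,1],[0,0,0,0.13,-0.23,0,1],[0,0,0,0.147,-0.255,0,1],[0,0,0,0.147,-0.255,0,1],[0,0,0,0.147,-0.255,0,1],[0,0,0,0.147,-0.255,0,1]]}}

```text
clock: 6.05
position: [0.5847, 0.2224, 0.3162]
orientation: [3.118, 0.374, -0.001]
wrist_force: [0.1, -0.1, -0.8]
opening: 0.0155
```

```bash
python3 d.py 0.584 0.225 0.164;python3 - <<'E'
from h import *
grab('scene','c3');grab('side','s3')
def c(im,x,y,w,h,s):return cv2.resize(im[y:y+h,x:x+w],(w*s,h*s),interpolation=cv2.INTER_CUBIC)
cv2.imwrite('pics/v3.png',np.hstack([c(cv2.imread('pics/c3.png'),265,200,100,150,4),c(cv2.imread('pics/s3.png'),215,60,100,150,4)]))
E
```

```text
clock 6.05 pos [0.5847 0.2224 0.3162] q [-0.29  0.5  -0.19  1.43  0.1   1.22 -1.83] F [ 0.1 -0.1 -0.8] open 0.0155
zaxis [-4.0e-04 -1.7e-03 -1.0e+00] x [ 9.716e-01  2.366e-01 -7.000e-04]
scaled [ 1.000e-04 -7.300e-03  3.806e-01]
```

View pics/v3.png

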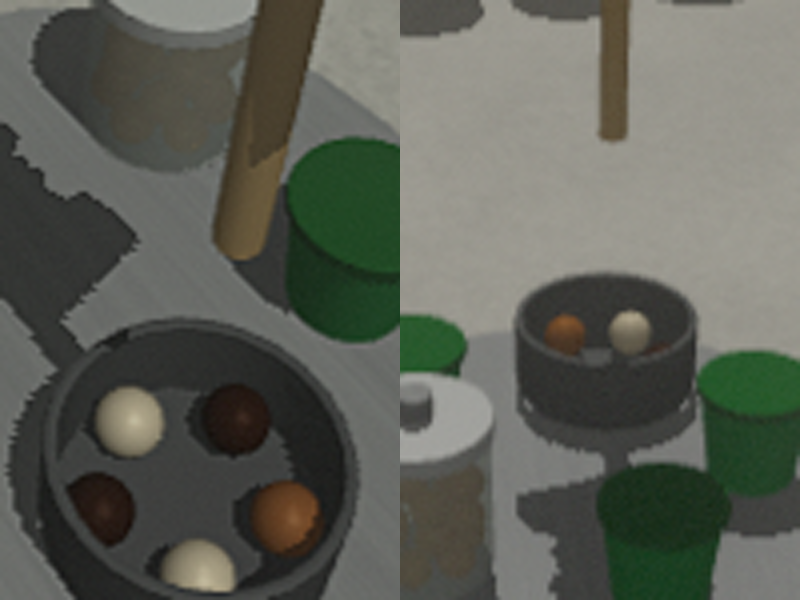

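The stick hangs over the ramekin, with all five balls still in a ring. I'll refine the ramekin centre relative to the foot from these two views.

```bash
python3 - <<'E'
from h import *
from scipy.optimize import least_squares as L
S=lambda x,y:('c3',265+x/4-.375,200+y/4-.375)
D=lambda x,y:('s3',215+(x-400)/4-.375,60+y/4-.375)
def fit(P,r):
    f=L(lambda c:np.hypot(*(P-c).T)-r,P.mean(0));return f.x.round(4),(f.fun*1e3).round(1)
print('foot',tri(S(240,245),D(613,135)),manip.state()['position'])
print('foot each',onz(*S(240,245),.193),onz(*D(613,135),.193))
print(fit(np.array([onz(*D(*p),.078)[:2] for p in((515,325),(698,325),(606,270),(606,367))]),.055))
print(fit(np.array([onz(*S(*p),.078)[:2] for p in((42,458),(185,317),(357,470),(200,606))]),.055))
B=np.array([onz(*S(*p),.049)[:2] for p in((130,422),(237,420),(100,509),(286,518),(200,574))])
f=L(lambda c:np.hypot(*(B-c[:2]).T)-c[2],[.58,.22,.034]);print('ring',f.x,f.fun)
E
python3 d.py 0.584 0.225 0.164
```

```text
foot [0.58503811 0.22524172 0.19395421] [0.58481932 0.22303689 0.31663805]
foot each [0.58500628 0.2247034  0.193     ] [0.58504009 0.2278989  0.193     ]
(array([0.5824, 0.225 ]), array([0.3, 0.3, 1.6, 1.5]))
(array([0.5841, 0.2258]), array([-0.7, -0.3, -0.7, -0.2]))
ring [0.58168327 0.22480803 0.03358344] [-8.24465511e-04  3.79833371e-05  1.26272355e-03  7.05031995e-04
 -1.18127337e-03]
clock 6.15 pos [0.5848 0.223  0.3166] q [-0.29  0.5  -0.19  1.43  0.1   1.22 -1.83] F [-0.1  0.1 -0. ] open 0.0155
zaxis [ 3.e-04 -8.e-04 -1.e+00] x [9.715e-01 2.370e-01 1.000e-04]
scaled [-0.0009 -0.0056  0.3816]
```

Request:
{"op": "apply_moves", "data": {"moves": [[0,0,0,-0.004,-0.001,0.05,1],[0,0,0,-0.004,-0.001,0.13,1],[0,0,0,-0.004,-0.001,0.21,1],[0,0,0,-0.004,-0.001,0.27,1],[0,0,0,-0.004,-0.001,0.32,1],[0,0,0,-0.004,-0.001,0.36,1],[0,0,0,-0.004,-0.001,0.381,1],[0,0,0,-0.004,-0.001,0.381,1]]}}

```text
clock: 6.95
position: [0.5825, 0.224, 0.1632]
orientation: [3.118, 0.377, -0.003]
wrist_force: [0.3, 0.3, -0.3]
opening: 0.0158
```

```bash
python3 d.py 0.583 0.225 0.164
python3 -c "
import numpy as np
for r in(.0625,):
  for k in range(17):
    a=np.radians(22.5*k);print(k,(r*np.array([np.cos(a),np.sin(a)])).round(3))"
```

```text
clock 6.95 pos [0.5825 0.224  0.1632] q [-0.3   0.64 -0.18  1.63  0.14  0.88 -1.86] F [ 0.3  0.3 -0.3] open 0.0158
zaxis [-0.0016 -0.001  -1.    ] x [ 0.9711  0.2385 -0.0018]
scaled [ 0.0018 -0.0022 -0.002 ]
0 [0.062 0.   ]
1 [0.058 0.024]
2 [0.044 0.044]
3 [0.024 0.058]
4 [0.    0.062]
5 [-0.024  0.058]
6 [-0.044  0.044]
7 [-0.058  0.024]
8 [-0.062  0.   ]
9 [-0.058 -0.024]
10 [-0.044 -0.044]
11 [-0.024 -0.058]
12 [-0.    -0.062]
13 [ 0.024 -0.058]
14 [ 0.044 -0.044]
15 [ 0.058 -0.024]
16 [ 0.062 -0.   ]
```

Inserted with no contact. Next I'll spiral out to 25 mm, then do the first half turn.

Request:
{"op": "apply_moves", "data": {"moves": [[0,0,0,0.007,0.003,0,1],[0,0,0,0.011,0.011,0,1],[0,0,0,0.009,0.022,0,1],[0,0,0,0,0.031,0,1],[0,0,0,-0.015,0.036,0,1],[0,0,0,-0.033,0.033,0,1],[0,0,0,-0.051,0.021,0,1],[0,0,0,-0.0625,0,0,1]]}}

```text
clock: 7.75
position: [0.5616, 0.2192, 0.1652]
orientation: [-3.118, -0.378, -0.012]
wrist_force: [5.9, 0.5, 0.6]
opening: 0.0155
```

Request:
{"op": "apply_moves", "data": {"moves": [[0,0,0,0.005,-0.024,0,1],[0,0,0,0.018,-0.044,0,1],[0,0,0,0.039,-0.058,0,1],[0,0,0,0.0625,-0.0625,0,1],[0,0,0,0.086,-0.058,0,1],[0,0,0,0.107,-0.044,0,1],[0,0,0,0.12,-0.024,0,1],[0,0,0,0.125,0,0,1]]}}

```text
clock: 8.55
position: [0.6044, 0.2306, 0.1624]
orientation: [3.117, 0.381, -0.011]
wrist_force: [-0.8, -1.5, 0.5]
opening: 0.0156
```

```bash
python3 d.py 0.583 0.225 0.164
python3 - <<'E'
from h import *
grab('scene','c4')
def c(im,x,y,w,h,s):return cv2.resize(im[y:y+h,x:x+w],(w*s,h*s),interpolation=cv2.INTER_CUBIC)
cv2.imwrite('pics/v4.png',c(cv2.imread('pics/c4.png'),250,230,130,140,4))
E
```

```text
clock 8.55 pos [0.6044 0.2306 0.1624] q [-0.3   0.68 -0.18  1.56  0.14  0.93 -1.85] F [-0.8 -1.5  0.5] open 0.0156
zaxis [-0.0069 -0.0026 -1.    ] x [ 0.9706  0.2407 -0.0073]
scaled [-0.0553  0.0006 -0.0036]
```

View pics/v4.png

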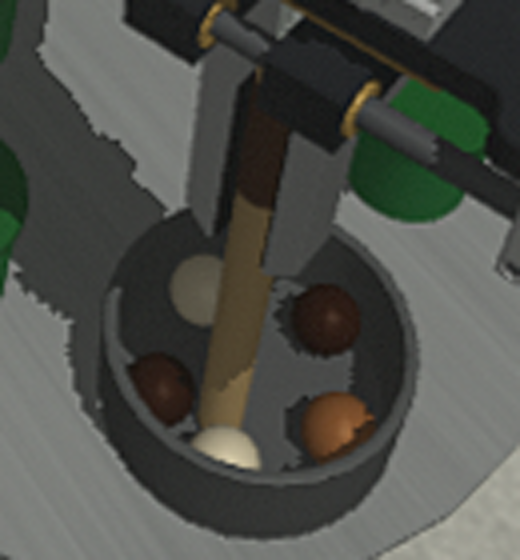

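The balls are already moving: caramel went from (346,398) to (337,427), dark from (297,300) to (327,320). The actual radius is about 22 mm because of lag, so I'll command 27 mm and keep turning.

Request:
{"op": "apply_moves", "data": {"moves": [[0,0,0,0,0.026,0,1],[0,0,0,-0.0145,0.048,0,1],[0,0,0,-0.0365,0.063,0,1],[0,0,0,-0.0625,0.068,0,1],[0,0,0,-0.0885,0.063,0,1],[0,0,0,-0.1105,0.048,0,1],[0,0,0,-0.1255,0.026,0,1],[0,0,0,-0.1305,0,0,1]]}}

```text
clock: 9.4
position: [0.5582, 0.218, 0.1647]
orientation: [3.117, 0.379, 0.007]
wrist_force: [5.6, -4.2, 1.1]
opening: 0.0157
```

Request:
{"op": "apply_moves", "data": {"moves": [[0,0,0,0.005,-0.026,0,1],[0,0,0,0.02,-0.048,0,1],[0,0,0,0.042,-0.063,0,1],[0,0,0,0.068,-0.068,0,1],[0,0,0,0.094,-0.063,0,1],[0,0,0,0.116,-0.048,0,1],[0,0,0,0.131,-0.026,0,1],[0,0,0,0.136,0,0,1]]}}

```text
clock: 10.2
position: [0.608, 0.2322, 0.163]
orientation: [-3.118, -0.38, 0.006]
wrist_force: [-0.8, -0.6, -0.0]
opening: 0.0154
```

```bash
python3 d.py 0.583 0.225 0.164
```

```text
clock 10.2 pos [0.608  0.2322 0.163 ] q [-0.3   0.68 -0.18  1.55  0.14  0.93 -1.85] F [-0.8 -0.6 -0. ] open 0.0154
zaxis [-4.e-03  3.e-04 -1.e+00] x [ 0.9707  0.2404 -0.0038]
scaled [-0.0651  0.0024 -0.0021]
```

Request:
{"op": "apply_moves", "data": {"moves": [[0,0,0,-0.005,0.026,0,1],[0,0,0,-0.02,0.048,0,1],[0,0,0,-0.042,0.063,0,1],[0,0,0,-0.068,0.068,0,1],[0,0,0,-0.094,0.063,0,1],[0,0,0,-0.116,0.048,0,1],[0,0,0,-0.131,0.026,0,1],[0,0,0,-0.136,0,0,1]]}}

```text
clock: 11.0
position: [0.5574, 0.2194, 0.1653]
orientation: [-3.117, -0.378, -0.006]
wrist_force: [0.8, 0.6, -0.1]
opening: 0.0152
```

Request:
{"op": "apply_moves", "data": {"moves": [[0,0,0,0.005,-0.026,0,1],[0,0,0,0.02,-0.048,0,1],[0,0,0,0.042,-0.063,0,1],[0,0,0,0.068,-0.068,0,1],[0,0,0,0.094,-0.063,0,1],[0,0,0,0.116,-0.048,0,1],[0,0,0,0.131,-0.026,0,1],[0,0,0,0.136,0,0,1]]}}

```text
clock: 11.8
position: [0.6084, 0.2317, 0.1633]
orientation: [-3.118, -0.379, 0.005]
wrist_force: [-4.6, 0.4, 1.4]
opening: 0.0156
```

Request:
{"op": "apply_moves", "data": {"moves": [[0,0,0,-0.005,0.026,0,1],[0,0,0,-0.02,0.048,0,1],[0,0,0,-0.042,0.063,0,1],[0,0,0,-0.068,0.068,0,1],[0,0,0,-0.094,0.063,0,1],[0,0,0,-0.116,0.048,0,1],[0,0,0,-0.131,0.026,0,1],[0,0,0,-0.136,0,0,1]]}}

```text
clock: 12.6
position: [0.5605, 0.2191, 0.166]
orientation: [-3.117, -0.377, -0.016]
wrist_force: [5.3, 1.8, -0.3]
opening: 0.0158
```

Request:
{"op": "apply_moves", "data": {"moves": [[0,0,0,0.003,-0.02,0,1],[0,0,0,0.02,-0.03,0,1],[0,0,0,0.04,-0.025,0,1],[0,0,0,0.055,-0.015,0,1],[0,0,0,0.065,-0.005,0,1],[0,0,0,0.068,0,0,1],[0,0,0,0.068,0,0,1]]}}

```text
clock: 13.3
position: [0.583, 0.2241, 0.1636]
orientation: [3.119, 0.377, -0.001]
wrist_force: [-0.3, -1.0, -1.1]
opening: 0.0158
```

```bash
python3 d.py 0.583 0.225 0.316
```

```text
clock 13.3 pos [0.583  0.2241 0.1636] q [-0.3   0.64 -0.18  1.63  0.14  0.88 -1.86] F [-0.3 -1.  -1.1] open 0.0158
zaxis [-9.e-04 -5.e-04 -1.e+00] x [ 0.9712  0.2383 -0.001 ]
scaled [ 0.     -0.002  -0.3811]
```

Three turns are done and the stick is back at the centre. I'll lift straight up and look.

Request:
{"op": "apply_moves", "data": {"moves": [[0,0,0,0,0,-0.05,1],[0,0,0,0,0,-0.11,1],[0,0,0,0,0,-0.18,1],[0,0,0,0,0,-0.26,1],[0,0,0,0,0,-0.34,1],[0,0,0,0,0,-0.381,1],[0,0,0,0,0,-0.381,1],[0,0,0,0,0,-0.381,1]]}}

```text
clock: 14.1
position: [0.5824, 0.2249, 0.3157]
orientation: [3.118, 0.379, -0.002]
wrist_force: [-0.4, 0.7, -0.1]
opening: 0.0154
```

```bash
python3 d.py 0.459 -0.219 0.316
python3 - <<'E'
from h import *
grab('scene','c5');grab('side','s5')
def c(im,x,y,w,h,s):return cv2.resize(im[y:y+h,x:x+w],(w*s,h*s),interpolation=cv2.INTER_CUBIC)
cv2.imwrite('pics/v5.png',np.hstack([c(cv2.imread('pics/c5.png'),265,200,100,150,4),c(cv2.imread('pics/s5.png'),215,60,100,150,4)]))
E
```

```text
clock 14.1 pos [0.5824 0.2249 0.3157] q [-0.3   0.5  -0.19  1.43  0.1   1.22 -1.83] F [-0.4  0.7 -0.1] open 0.0154
zaxis [-9.e-04 -3.e-04 -1.e+00] x [ 0.9709  0.2396 -0.001 ]
scaled [-0.5654  1.0034  0.    ]
```

View pics/v5.png

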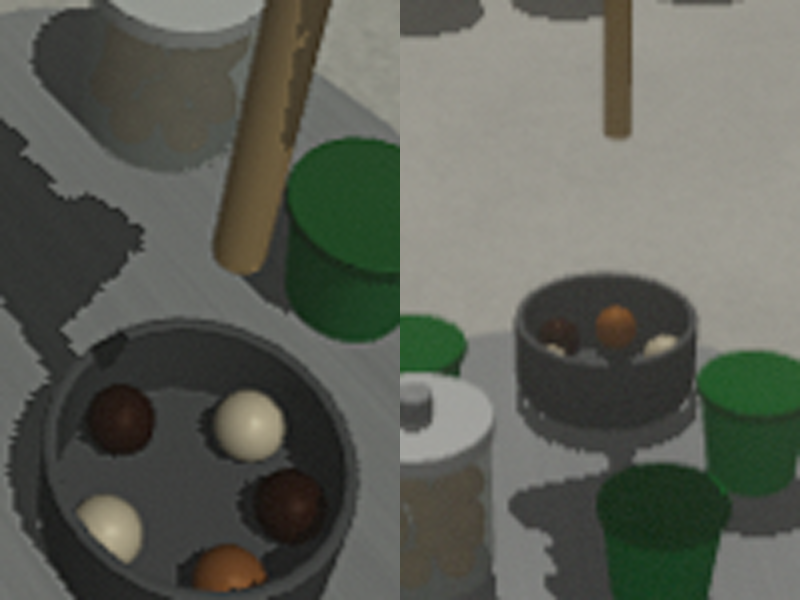

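All five balls are in the ramekin and clearly rearranged (caramel now at the front, 230,570). The cups and jar haven't moved. The foot is now at (238,258)/(617,132), slightly shifted, so I'll re-measure it for the return.

```bash
python3 - <<'E'
from h import *
S=lambda x,y:('c5',265+x/4-.375,200+y/4-.375)
D=lambda x,y:('s5',215+(x-400)/4-.375,60+y/4-.375)
p=manip.state()['position'];f=tri(S(238,258),D(617,132));m=tri(S(283,60),D(617,30));print(p,'foot',f,f-p,'mid',m,m-p)
E
python3 d.py 0.459 -0.219 0.316
```

```text
[0.58204006 0.22462573 0.31469779] foot [0.58824978 0.22839426 0.19390057] [ 0.00620972  0.00376853 -0.12079721] mid [0.58072393 0.2180355  0.25977951] [-0.00131613 -0.00659023 -0.05491828]
clock 14.2 pos [0.582  0.2246 0.3147] q [-0.3   0.5  -0.19  1.43  0.1   1.22 -1.83] F [ 0.6  0.5 -0.7] open 0.0156
zaxis [-0.0028 -0.0012 -1.    ] x [ 0.9709  0.2396 -0.003 ]
scaled [-0.5644  1.0031 -0.0011]
```

Request:
{"op": "apply_moves", "data": {"moves": [[0,0,0,-0.05,0.09,0,1],[0,0,0,-0.1,0.18,0,1],[0,0,0,-0.155,0.275,0,1],[0,0,0,-0.21,0.37,0,1],[0,0,0,-0.265,0.47,0,1],[0,0,0,-0.32,0.565,0,1],[0,0,0,-0.375,0.66,0,1],[0,0,0,-0.425,0.75,0,1]]}}

```text
clock: 15.0
position: [0.4881, -0.1088, 0.3152]
orientation: [-3.118, -0.378, 0.004]
wrist_force: [0.9, 0.3, -0.0]
opening: 0.0155
```

Request:
{"op": "apply_moves", "data": {"moves": [[0,0,0,-0.045,0.08,0,1],[0,0,0,-0.09,0.16,0,1],[0,0,0,-0.12,0.22,0,1],[0,0,0,-0.14,0.253,0,1],[0,0,0,-0.14,0.253,0,1],[0,0,0,-0.14,0.253,0,1],[0,0,0,-0.14,0.253,0,1]]}}

```text
clock: 15.7
position: [0.46, -0.217, 0.3159]
orientation: [-3.117, -0.382, 0.001]
wrist_force: [0.1, 0.4, 1.0]
opening: 0.0157
```

```bash
python3 d.py 0.459 -0.219 0.316
python3 - <<'E'
from h import *
grab('scene','c6');grab('side','s6')
def c(im,x,y,w,h,s):return cv2.resize(im[y:y+h,x:x+w],(w*s,h*s),interpolation=cv2.INTER_CUBIC)
cv2.imwrite('pics/v6.png',np.hstack([c(cv2.imread('pics/c6.png'),180,40,100,150,4),c(cv2.imread('pics/s6.png'),180,185,100,150,4)]))
E
```

```text
clock 15.7 pos [ 0.46   -0.217   0.3159] q [ 0.44  0.31 -0.07  1.74  0.02  1.09 -0.97] F [0.1 0.4 1. ] open 0.0157
zaxis [-6.0e-04  1.2e-03 -1.0e+00] x [ 9.704e-01  2.416e-01 -3.000e-04]
scaled [-0.0035  0.0043 -0.0003]
```

View pics/v6.png

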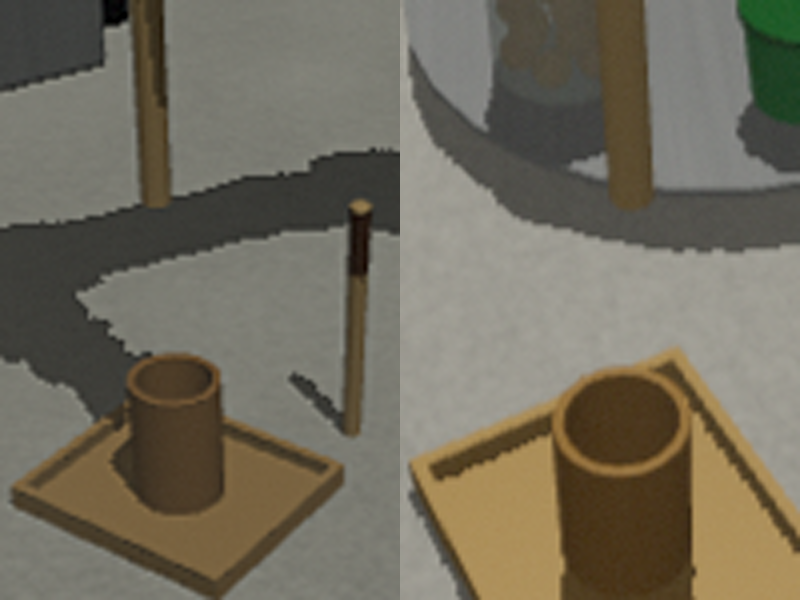

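The cup is empty with a clear rim at (173.5,378)/(622,422). The foot is at (156,200)/(631,202).

```bash
python3 - <<'E'
from h import *
from scipy.optimize import least_squares as L
S=lambda x,y:('c6',180+x/4-.375,40+y/4-.375)
D=lambda x,y:('s6',180+(x-400)/4-.375,185+y/4-.375)
p=manip.state()['position'];f=tri(S(156,200),D(631,202));m=tri(S(149,60),D(623,40));print(p,'foot',f,f-p,'mid',m,m-p)
print('dir',(m-f)/(m-f)[2])
def fit(P):
    f=L(lambda c:np.hypot(*(P-c[:2]).T)-c[2],[*P.mean(0),.026]);return f.x.round(4)
for F,pts in((S,((126,377),(221,378),(173,352),(175,404))),(D,((552,418),(692,418),(622,367),(622,477)))):
    P=np.array([onz(*F(*q),.084)[:2] for q in pts]);print('rim',fit(P))
print('rim tri',tri(S(173.5,378),D(622,421)))
E
python3 d.py
```

```text
[ 0.46002305 -0.21725765  0.31620005] foot [ 0.46463657 -0.21617781  0.19316834] [ 0.00461352  0.00107983 -0.12303172] mid [ 0.46389687 -0.21621683  0.26452497] [ 0.00387382  0.00104082 -0.05167508]
dir [-1.03661939e-02 -5.46797352e-04  1.00000000e+00]
rim [ 0.4588 -0.2179  0.0265]
rim [ 0.4581 -0.2212  0.0266]
rim tri [ 0.45796348 -0.21991036  0.08211176]
clock 15.8 pos [ 0.46   -0.2173  0.3162] q [ 0.44  0.31 -0.07  1.74  0.02  1.09 -0.97] F [-0.2  0.5 -0.7] open 0.0154
zaxis [-2.e-04  6.e-04 -1.e+00] x [ 0.9704  0.2416 -0.    ]
```

Request:
{"op": "apply_moves", "data": {"moves": [[0,0,0,-0.016,0.004,0,1],[0,0,0,-0.016,0.004,0.06,1],[0,0,0,-0.016,0.004,0.13,1],[0,0,0,-0.016,0.004,0.2,1],[0,0,0,-0.016,0.004,0.26,1],[0,0,0,-0.016,0.004,0.31,1],[0,0,0,-0.016,0.004,0.35,1],[0,0,0,-0.016,0.004,0.35,1]]}}

```text
clock: 16.6
position: [0.4521, -0.2209, 0.1747]
orientation: [-3.116, -0.379, 0.006]
wrist_force: [0.6, -0.5, 0.2]
opening: 0.0156
```

Request:
{"op": "apply_moves", "data": {"moves": [[0,0,0,0,0,0.04,1],[0,0,0,0,0,0.07,1],[0,0,0,0,0,0.087,1],[0,0,0,0,0,0.09,1],[0,0,0,0,0,0.09,1]]}}

```text
clock: 17.1
position: [0.4539, -0.2218, 0.1406]
orientation: [3.119, 0.379, 0.0]
wrist_force: [0.5, -0.5, -1.0]
opening: 0.0156
```

```bash
python3 d.py 0.454 -0.22 0.137;  python3 - <<'E'
from h import *
grab('scene','c7');grab('side','s7')
def c(im,x,y,w,h,s):return cv2.resize(im[y:y+h,x:x+w],(w*s,h*s),interpolation=cv2.INTER_CUBIC)
cv2.imwrite('pics/v7.png',np.hstack([c(cv2.imread('pics/c7.png'),180,60,100,130,4),c(cv2.imread('pics/s7.png'),180,205,100,130,4)]))
E
```

```text
clock 17.1 pos [ 0.4539 -0.2218  0.1406] q [ 0.44  0.52 -0.06  1.98  0.05  0.64 -0.98] F [ 0.5 -0.5 -1. ] open 0.0156
zaxis [ 2.e-04 -1.e-04 -1.e+00] x [9.709e-01 2.395e-01 1.000e-04]
scaled [ 0.0012 -0.0042  0.0089]
```

View pics/v7.png

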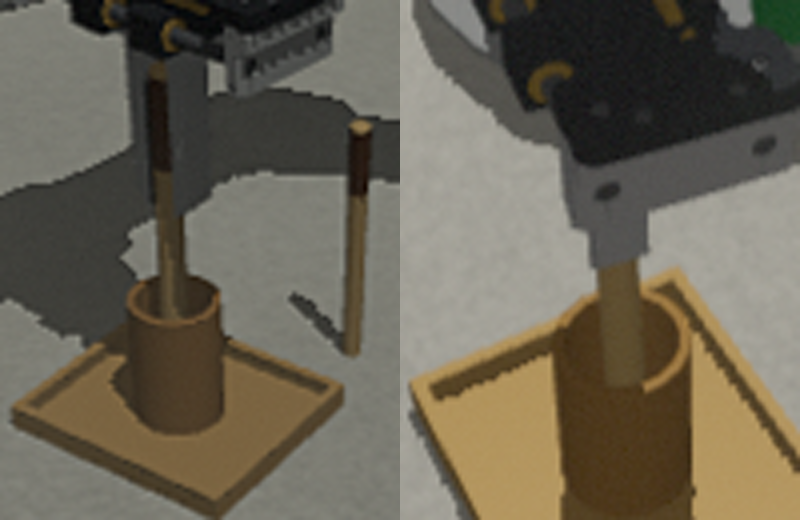

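The stick is inside the cup with no contact force. I'll lower the last 3 mm, then open.

Request:
{"op": "apply_moves", "data": {"moves": [[0,0,0,0,0,0.005,1],[0,0,0,0,0,0.009,1],[0,0,0,0,0,0.009,1],[0,0,0,0,0,0.009,0.8],[0,0,0,0,0,0.009,0.6],[0,0,0,0,0,0.009,0.3],[0,0,0,0,0,0.009,0],[0,0,0,0,0,0.009,-0.5]]}}

```text
clock: 18.0
position: [0.4538, -0.2217, 0.1368]
orientation: [-3.119, -0.379, -0.0]
wrist_force: [0.1, -0.9, -0.3]
opening: 0.0393
```

Request:
{"op": "apply_moves", "data": {"moves": [[0,0,0,0,0,0,-1],[0,0,0,0,0,0,-1],[0,0,0,0,0,0,-1],[0,0,0,0,0,0,-1],[0,0,0,0,0,0,-1],[0,0,0,0,0,0,-1],[0,0,0,0,0,0,-1],[0,0,0,0,0,0,-1]]}}

```text
clock: 18.8
position: [0.4538, -0.2217, 0.1368]
orientation: [-3.119, -0.379, -0.0]
wrist_force: [-0.2, 0.2, -0.1]
opening: 0.0943
```

```bash
python3 d.py
```

```text
clock 18.8 pos [ 0.4538 -0.2217  0.1368] q [ 0.44  0.52 -0.06  1.99  0.05  0.63 -0.98] F [-0.2  0.2 -0.1] open 0.0943
zaxis [ 1.e-04  0.e+00 -1.e+00] x [9.709e-01 2.394e-01 1.000e-04]
```

Request:
{"op": "apply_moves", "data": {"moves": [[0,0,0,0,0,-0.05,-1],[0,0,0,0,0,-0.12,-1],[0,0,0,0,0,-0.2,-1],[0,0,0,0,0,-0.3,-1],[0,0,0,0,0,-0.4,-1],[0,0,0,0,0,-0.45,-1],[0,0,0,0,0,-0.45,-1],[0,0,0,0,0,-0.45,-1]]}}

```text
clock: 19.6
position: [0.4535, -0.2216, 0.3164]
orientation: [-3.119, -0.379, 0.0]
wrist_force: [-0.1, 0.8, -0.1]
opening: 0.094
```

```bash
python3 d.py
python3 - <<'E'
from h import *
grab('scene','c8');grab('side','s8')
a=cv2.imread('pics/c8.png')[60:380,170:400];b=cv2.imread('pics/s8.png')[100:384,140:340]
b=cv2.resize(b,None,fx=320/284,fy=320/284)
o=np.hstack([a,b]);cv2.imwrite('pics/v8.png',cv2.resize(o,None,fx=1.75,fy=1.75,interpolation=cv2.INTER_CUBIC))
k=1/1.5625
for n in('scene','side'):
    x=np.load(f'pics/{n}0.npz')['img'].astype(int);y=np.load(f"pics/{'c8' if n=='scene' else 's8'}.npz")['img'].astype(int)
    for m,u,v in((('cup0',372,355),('cup1',366,450),('cup2',558,405),('jar',485,330)) if n=='scene' else (('cup',475,258),('cup',438,305))):
        u,v=int(u*k),int(v*k);A=x[v-28:v+28,u-25:u+25];B=y[v-28:v+28,u-25:u+25]
        f=lambda q:(q[...,1]>q[...,0]*1.5)&(q[...,1]>q[...,2]*1.5)
        print(n,m,[np.argwhere(f(q)).mean(0).round(2) if f(q).any() else None for q in(A,B)],abs(A-B).mean().round(1))
E
```

```text
clock 19.6 pos [ 0.4535 -0.2216  0.3164] q [ 0.45  0.3  -0.07  1.75  0.02  1.09 -0.96] F [-0.1  0.8 -0.1] open 0.094
zaxis [-3.e-04  1.e-04 -1.e+00] x [ 9.709e-01  2.394e-01 -3.000e-04]
scene cup0 [array([25.73, 25.37]), array([25.76, 25.39])] 1.8
scene cup1 [array([25.07, 25.05]), array([25.14, 25.04])] 1.7
scene cup2 [array([27.23, 23.9 ]), array([27.25, 23.9 ])] 1.8
scene jar [None, None] 1.9
side cup [array([32.6 , 19.99]), array([32.57, 19.92])] 6.7
side cup [array([23.86, 28.32]), array([23.86, 28.25])] 5.8
```

View pics/v8.png

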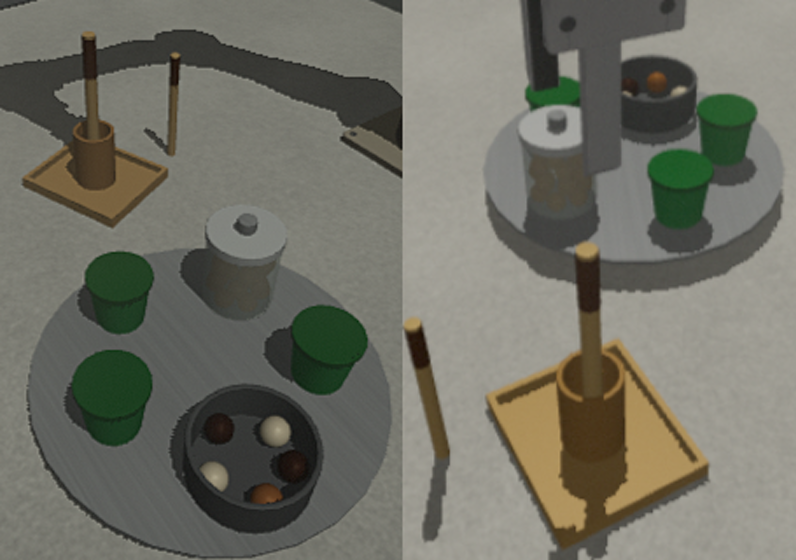

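The stick stands in its cup at (90,100)/(590,320). All five balls are in the ramekin, the cups haven't moved, and the gripper is clear. Handing in.

```bash
python3 -c "
from bench import manip
print(manip.job_done())"
```

```text
the job is handed in; nothing more can be done
None
```

I stirred the balls about three full turns and put the bamboo stick back in its cup, foot down. I then let go, raised the arm clear and handed the job in at about 20 s. The stirring circles were 22–26 mm in radius, with the foot about 4–6 mm above the ramekin floor.

- **Balls:** the last pictures show all five in the ramekin and clearly rearranged.
- **Stick:** it stands in its cup.
- **Bystanders:** the green cups are within 0.1 px of where they started. The jar's patch of the scene picture is unchanged, apart from noise.
- **Forces:** the highest reading, taken at the end of each move, was about 7 N.
- **Disagreements:** the stick slipped about 5 mm sideways in the grip during stirring; I measured this and corrected for it before putting it back. The first half turn was narrower than planned, at about 22 mm, because the arm lagged. The two cameras differed by 2–3 mm on the cup and ramekin centres, well within the clearances.

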